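Shut and bolt the guard of a high-voltage test box

TASK

Make the high-voltage test box safe before the test: push its clear sliding cover, the one with the yellow flange, fully shut. Then hold the red spring catch down with one fingertip while the other finger slides the black tab of the bolt, keep the catch down until the bolt is fully home in the keeper on the cover, and let go so that the catch springs up and locks the bolt. Leave the tools and parts on and around the box where they are.

Things in the scene. Friction and masses are not known exactly. Their poses are not given: they have to be found in the camera images.
- test_box: Grey metal test box fixed to the bench, 260 (x) x 320 (y) mm, flat top 90 mm above the bench. Origin: centre of its underside, on the bench. At yaw 0 its x axis points away from the robot, y to the robot's left; it only turns about the vertical. All x, y below are in its frame, in mm, heights are above the bench. y = -138 to 32 is the cover's track, y = 32 to 152 the bolt deck.
- cover (a joint): Sliding of the clear cover, m: 0 = fully shut (against its stop, farthest from the robot), up to 0.105 = open, towards the robot (box -x). Runs between rails 101 mm high, cannot be lifted; needs about 2 N, stays where it is left. Starts 0.05 to 0.095 open.
- flange_middle (a point): Middle of the near (-x) face of the yellow push flange, an upright strip on the cover's near edge: 158 mm wide (y), 4 thick, from 97 to 128 mm high; this point is 112.5 high. Push it towards box +x. With the cover shut it lies at x = -19, y = -54.5. The box top before it is flat, 90 high, but for two lamps 9 mm tall at x = -115, y = -20 and 10.
- bolt (a joint): Sliding of the bolt, m: 0 = drawn back (start), 0.024 = fully home, its end 18 mm inside the dark steel keeper on the cover; it slides towards box -y. Needs about 2 N. It slides only with the catch down: with the catch up it stops after 2 mm of play. It enters the keeper only when the cover is within about 2 mm of shut.
- tab_back (a point): Middle of the back (+y) face of the black bolt tab: push it towards box -y. Tab: upright block 22 mm wide (x = -11 to 11), 8 thick (y), from 100 to 128 mm high; this point is 114 high. Back face at y = 126 at the start, front face at y = 118; when home at 102 and 94. Behind it (y = 126 to 152, x = -22 to 16) nothing stands above 93 mm.
- bolt_end (a point): Middle of the end face of the brass bolt bar (13 x 8 mm), which enters the keeper: x = 24.5, 108 mm high, y = 32 at the start, 8 when home. The bar and its channel run beside tab and paddle at x = 18 to 36, y = 39 to 142, up to 115.5 mm high: keep the fingers clear of them. On the other side is a low cheek at x = -19 to -16, 102 high.
- catch (a joint): Spring catch, m: 0 = up (locking the bolt in one of its two notches), 0.007 = pressed down on its stop. It goes straight down, springs up when let go, takes 3 N to start and 7 N to be fully down. The bolt is free once it is over 5 mm down. When let go it comes all the way up only if the bolt is fully drawn back or fully home.
- paddle_top (a point): Centre of the top of the red catch paddle, the part to press: a flat plate 26 mm wide (x = -13 to 13), 40 long (y = 50 to 90), top 110 mm high when up, 103 fully down; long enough for a fingertip to slide along it while the hand moves with the bolt. The tab stands on its +y side on the same line: the edge y = 90 is 28 mm from the tab's front face at the start, 4 mm when home.
- spool: Reel of solder with red flanges, 46 mm across, 52 mm high, standing loose on the box's deck in front of the bolt (nearer the robot). Origin: centre of its underside. Leave it alone.
- tray: Blue parts tray, 50 x 70 x 18 mm, loose on the box's deck behind the bolt (on the side away from the robot). Origin: centre of its underside. Leave it alone.
- multimeter: Yellow multimeter, 150 x 75 x 36 mm, lying on the bench. Origin: centre of its underside. Leave it alone.
- screwdriver: Screwdriver with orange handle, 170 mm, lying on the bench. Leave it alone.
- tape: Roll of amber tape, 80 mm across, 19 mm high, lying on the bench. Leave it alone.
- flux: White flux bottle with red cap, 36 mm across, 85 mm high, standing on the bench. Leave it alone.
- brush: Cleaning brush with wooden handle, 160 mm, lying on the bench. Leave it alone.
- tip_cleaner: Soldering tip cleaner, dark pot with brass wool, 72 mm across, 64 mm high, standing on the bench. Leave it alone.

How it is judged:
On the way, in this order (a step that is already met when the one before it is completed fails the run):
1. the cover is fully shut (within 2.5 mm), the bolt still drawn back (value of joint cover below 0.0025 m and value of joint bolt below 0.004 m), for 0.2 s.
2. the bolt is part way, with a finger holding the catch down (at least 4.5 mm) (value of joint bolt between 0.005 and 0.019 m and contact force between the fingers and catch above 0.5 N and value of joint catch above 0.0045 m).
3. the bolt is fully home (at least 21 mm) with the catch still held down by a finger (value of joint bolt above 0.021 m and contact force between the fingers and catch above 0.5 N and value of joint catch above 0.0045 m and value of joint cover below 0.0025 m).
At the end, for the whole second after the job is handed in: The cover is shut (within 2.5 mm), the bolt is home in its keeper (at least 21 of 24 mm) and at rest, the catch has sprung up (within 1.5 mm of its top) and locks it, and the loose things are within 20 mm of where they were (value of joint cover below 0.0025 m and value of joint bolt above 0.021 m and value of joint catch below 0.0015 m and velocity of joint bolt below 0.005 m/s and distance of each of spool, tray, multimeter, screwdriver, tape, flux, brush, tip_cleaner from where it was at the start of the episode below 0.02 m); the robot touches nothing.
It fails at once if a loose thing on or around the box was moved more than 20 mm, lifted or carried (distance of any of spool, tray, multimeter, screwdriver, tape, flux, brush, tip_cleaner from where it was at the start of the episode above 0.02 m).
It also fails if it takes over 45 s, if anything falls off the work surface, if the arm or the gripper's body presses on something with over 40 N, if the wrist force passes 120 N, or if a joint passes its speed limit or range.

ROBOT

A 6-joint arm with a two-finger parallel gripper is mounted at the origin on the work surface. World frame = base frame: x ahead of the robot, y to its left, z up, the work surface at z = 0. Lengths are in m, angles in rad, forces in N, time in s.
With the tool pointing down it reaches from about 0.35 to 0.975 m from the base axis. Payload 4.9 kg.
Tool frame: the origin (TCP) lies midway between the tips of the shut fingers; the grasp point (between the pads) lies 19 mm behind it (r.grip_point_offset is the distance from the TCP to the grasp point, in m); z points along the fingers, y is the line along which they close (so a half turn about z gives the same grasp; the last joint's range is limited). The gripper opens to 85 mm and grips with 20 to 120 N. Pads are 22 mm wide; open, the fingers measure 114 mm over their backs; the gripper's body (76 mm by 85 mm) begins 54 mm behind the grasp point. The pads swing forward as they close: fully open they stand 13 mm farther back than shut.
Start: joints at [-1.467, 0.053, 1.613, -0, 1.476, -0.119], TCP at [0.138, -0.61, 0.231] pointing down, gripper open.
Joint ranges: [-3.01, 3.01], [-1.01, 2.22], [0.06, 2.58], [-1.02, 4.17], [0.09, 2.62], [-3.14, 3.14]. Speed limits (rad/s): [2.57, 2.57, 3.14, 3.14, 3.14, 3.14].

INTERFACE

Orientations are given as [roll, pitch, yaw] about the fixed x, y, z axes, in that order (R = Rz(yaw) Ry(pitch) Rx(roll)).
In Python, from bench import r, optics, order gives the robot as it stands. The module is installed in compiled form; this text tells all that it offers.
- The arm moves only by the shell command python3 -m crank 'ROWS' [FORCE]. ROWS is JSON, a list of rows, each an object of numbers: "jaw": the closure, from -1 (fully open) to 1 (shut); "dx", "dy", "dz": the shift along the world's x, y, z each as a share of 500 mm, from -1 to 1; "roll": the turn about the world's z as a share of 45 degrees, from -1 to 1. In form: [{"jaw": .., "dx": .., "dy": .., "dz": .., "roll": ..}, ...]. A call has 1 to 5 rows; each row is the pose to reach, as a shift and turn from the pose commanded when the call began; what a row does not reach only later rows make up. A row lasts 1/12 s, in which the tool goes at most 41.7 mm and 7.16 degrees, less where a joint would pass 70% of its speed; a pose out of reach is approached as far as the arm can. A call with a number of a shift or a turn outside -1 to 1 is refused whole. A call with a gripper value outside its range is refused whole. The fingers move at their own pace and stop on an object; FORCE is the grip in N (left out, the last holds). Time passes only in rows, so rows that repeat a pose let the fingers close. It gives the time, the measured TCP pose, the force, the opening and the grip force at its end, in the units of the state.
- r.observe(): the state, without advancing time (a new reading comes with each control period).
- optics.capture(name): name is "scene" or "top" or "wrist"; returns the picture (420x560x3 uint8, red, green, blue); there is no depth.
- optics.camera_model(name): a dict with "camera_matrix" (3x3 intrinsics, pixels), "extrinsics" (4x4, takes a point from camera to world coordinates). Camera axes: x right, y down, z forward; pixel columns grow to the right and rows downward; lengths in m; the calibration is good to about 2 mm. A picture is of the moment at which its call begins: read the wrist's pose just before it. camera_model takes no time and is no camera call; for the wrist camera it gives the pose at the moment of the call.
- order.job_done(): hands the job in; it is judged then, once.
The state is a dict: "time_s": time; "joints": joint angles; "joint_vel": joint speeds; "effort": joint torques, N m; "ee_pos": TCP position; "tcp_rot": TCP orientation; "force": force on the tool from outside, world axes, zero at the start; "ft_torque": the same for the moment, N m; "finger_gap": finger opening in m; "gripper_force": force on a finger pad.
Only numpy, scipy, OpenCV 4.12 (cv2) and the standard library are available. Lean on these libraries where they do the work, as an engineer would, in place of code of your own. Each camera call takes 0.05 s, during which the arm holds its last target. There are 200 camera calls.

## Working session

There is one attempt and no reset: what is moved stays moved. The work goes in short steps, Python scripts to look and compute and a shell command to move; the robot and the scene stay as the last step left them, time stands still between calls to the robot, and variables do not carry over. Pictures are saved under pics/ and viewed, at most 10 in all, crops included, and the job is handed in when it is done.

```bash
mkdir -p pics; python3 - <<'E'
from bench import r, optics
import cv2, numpy as np
s=r.observe(); print({k:np.round(v,3).tolist() for k,v in s.items()})
for n in("scene","top"):
    im=optics.capture(n); cv2.imwrite(f"pics/{n}0.png",im[:,:,::-1])
    m=optics.camera_model(n); print(n,np.round(m["camera_matrix"],1).tolist(),np.round(m["extrinsics"],3).tolist())
E
```

```text
{'time_s': 0.0, 'joints': [-1.467, 0.053, 1.614, 0.0, 1.476, -0.119], 'joint_vel': [0.002, -0.003, 0.001, 0.0, 0.001, -0.0], 'effort': [0.002, -39.368, -37.018, 0.0, 0.007, 0.0], 'ee_pos': [0.138, -0.609, 0.23], 'tcp_rot': [-3.139, -0.0, 0.223], 'force': [0.669, 0.377, -0.279], 'ft_torque': [0.019, 0.006, -0.016], 'gripper_force': 0.0, 'finger_gap': 0.086}
scene [[490.6, 0.0, 291.5], [0.0, 490.6, 208.0], [0.0, 0.0, 1.0]] [[0.611, 0.642, -0.464, 1.081], [0.792, -0.494, 0.36, -0.46], [0.002, -0.587, -0.81, 1.087], [0.0, 0.0, 0.0, 1.0]]
top [[426.5, 0.0, 278.3], [0.0, 426.5, 210.7], [0.0, 0.0, 1.0]] [[-0.016, -0.984, 0.178, 0.292], [-1.0, 0.017, 0.001, -0.015], [-0.003, -0.178, -0.984, 1.325], [0.0, 0.0, 0.0, 1.0]]
```

View pics/scene0.png

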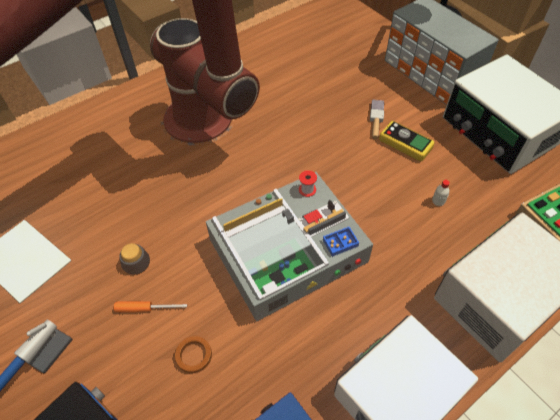

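View pics/top0.png

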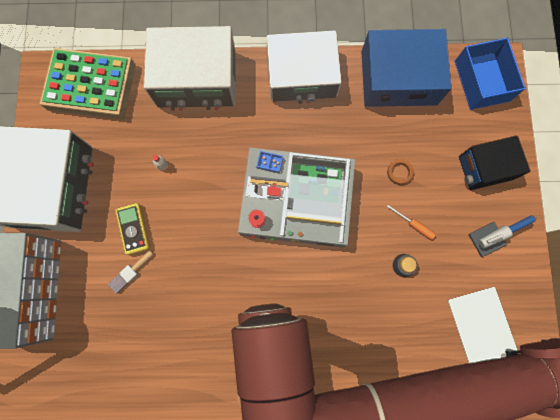

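The top view shows the box around px (297,197), slightly turned, with the yellow flange near (313,217), the red paddle near (273,191) and the spool at (256,218). I'll enlarge both views for the details.

```bash
python3 - <<'E'
import cv2
a=cv2.imread("pics/top0.png")[140:255,230:365]; b=cv2.imread("pics/scene0.png")[165:320,200:380]
cv2.imwrite("pics/topc.png",cv2.resize(a,None,fx=5,fy=5,interpolation=cv2.INTER_CUBIC))
cv2.imwrite("pics/scenec.png",cv2.resize(b,None,fx=3.8,fy=3.8,interpolation=cv2.INTER_CUBIC))
E
```

```text
(no output)
```

View pics/topc.png

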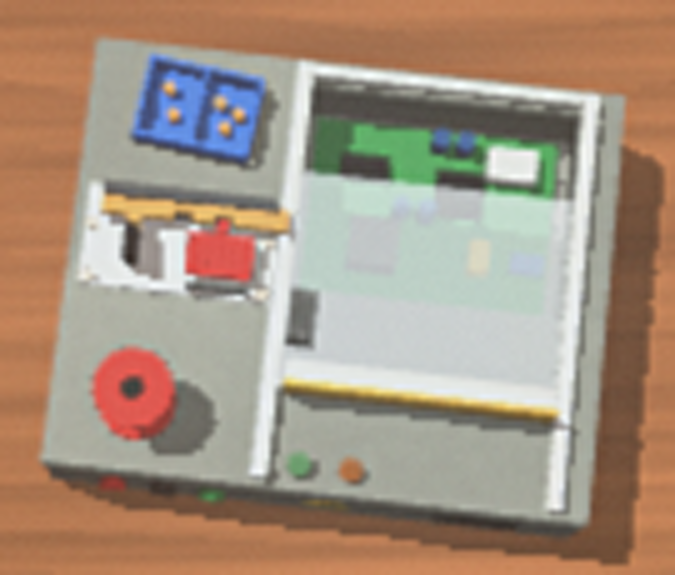

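View pics/scenec.png

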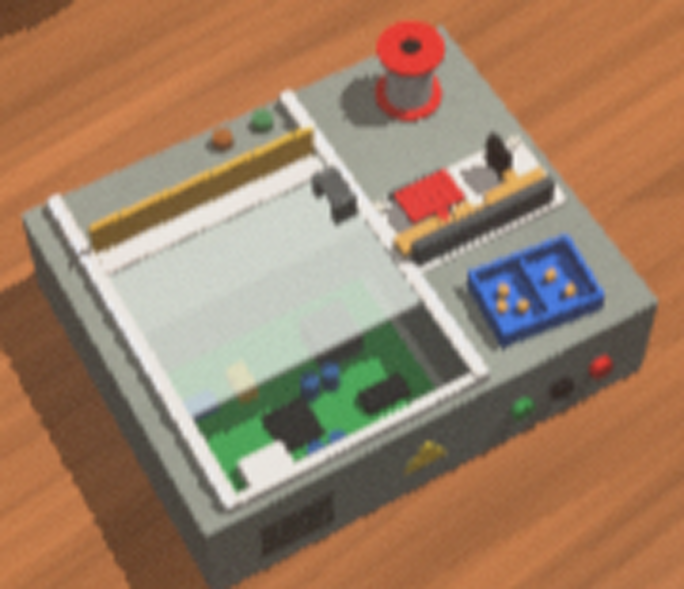

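Top crop: box top corners at about (97,40), (623,96), (588,520), (43,462); paddle (220,253); flange top edge (285,382)–(556,412). Scene crop: box top corners (25,218), (443,28), (655,300), (205,530). Next I'll compute the pose from both views.

```bash
cat > h.py <<'E'
import numpy as np, cv2
from bench import r, optics
def ray(n,px,m=None):
    m=m or optics.camera_model(n); E=np.array(m["extrinsics"]); K=np.array(m["camera_matrix"])
    d=E[:3,:3]@np.linalg.solve(K,[px[0],px[1],1]); return E[:3,3],d
def plane(n,px,z,m=None):
    o,d=ray(n,px,m); return o+d*(z-o[2])/d[2]
def fit(P,Q):  # box frame P -> world Q, 2D rigid
    P,Q=np.array(P,float),np.array(Q,float)[:,:2]; p,q=P.mean(0),Q.mean(0)
    U,S,V=np.linalg.svd((P-p).T@(Q-q)); R=V.T@np.diag([1,np.linalg.det(V.T@U.T)])@U.T
    t=q-R@p; return t,np.arctan2(R[1,0],R[0,0]),np.linalg.norm(P@R.T+t-Q,axis=1)
E
python3 - <<'E'
from h import *
c=[(.13,.16),(.13,-.16),(-.13,-.16),(-.13,.16)]
T=[((x+.5)/5-.5+230,(y+.5)/5-.5+140) for x,y in[(97,40),(623,96),(588,520),(43,462)]]
S=[((x+.5)/3.8-.5+200,(y+.5)/3.8-.5+165) for x,y in[(655,300),(205,530),(25,218),(443,28)]]
for n,L,(q,z,s,off) in(("top",T,((220,253),.11,5,(230,140))),("scene",S,((428,197),.11,3.8,(200,165)))):
    Q=[plane(n,p,.09) for p in L]; t,y,e=fit(c,Q); R=np.array([[np.cos(y),-np.sin(y)],[np.sin(y),np.cos(y)]])
    f=lambda px,z:np.round(R.T@(plane(n,((px[0]+.5)/s-.5+off[0],(px[1]+.5)/s-.5+off[1]),z)[:2]-t),4)
    print(n,np.round(t,4),np.degrees(y).round(2),np.round(e,4))
    print(" paddle",f(q,.11), "flange",*( [f((285,382),.128),f((556,412),.128)] if n=="top" else [f((312,130),.128),f((92,228),.128)]))
E
```

```text
top [ 0.5618 -0.0712] -7.22 [0.0011 0.0015 0.0017 0.0009]
 paddle [0.0015 0.0698] flange [-0.0733  0.024 ] [-0.0737 -0.1306]
scene [ 0.562  -0.0687] -7.74 [0.0028 0.0042 0.0042 0.002 ]
 paddle [0.0012 0.0677] flange [-0.0705  0.0231] [-0.072  -0.1323]
```

Both views agree: box at (0.562, -0.070), yaw about -7.4°. The paddle comes out at (1, 69), where it should be, and the cover is about 54 mm open. I'll move towards a point in front of the flange, with the jaws shut and the tool turned to the box yaw (-20.2°).

```bash
python3 -m crank '[{"jaw":1,"dx":0.07,"dy":0.04,"dz":0,"roll":-0.15},{"jaw":1,"dx":0.14,"dy":0.08,"dz":0,"roll":-0.3},{"jaw":1,"dx":0.18,"dy":0.15,"dz":0,"roll":-0.449},{"jaw":1,"dx":0.22,"dy":0.22,"dz":0,"roll":-0.449},{"jaw":1,"dx":0.26,"dy":0.29,"dz":0,"roll":-0.449}]'
```

```text
time_s: 0.52
ee_pos: [0.2688, -0.4627, 0.2304]
tcp_rot: [-3.14, 0.001, -0.13]
force: [1.1, -0.6, -0.1]
finger_gap: 0.0254
gripper_force: 0.0
```

```bash
python3 -m crank '[{"jaw":1,"dx":0.03,"dy":0.07,"dz":0,"roll":0},{"jaw":1,"dx":0.06,"dy":0.14,"dz":0,"roll":0},{"jaw":1,"dx":0.1,"dy":0.21,"dz":0,"roll":0},{"jaw":1,"dx":0.14,"dy":0.28,"dz":0,"roll":0},{"jaw":1,"dx":0.17,"dy":0.35,"dz":0,"roll":0}]'
python3 -m crank '[{"jaw":1,"dx":0.06,"dy":0.07,"dz":0,"roll":0},{"jaw":1,"dx":0.12,"dy":0.14,"dz":0,"roll":0},{"jaw":1,"dx":0.15,"dy":0.21,"dz":0,"roll":0},{"jaw":1,"dx":0.175,"dy":0.28,"dz":0,"roll":0},{"jaw":1,"dx":0.185,"dy":0.34,"dz":0,"roll":0}]'
python3 -m crank '[{"jaw":1,"dx":0,"dy":0.01,"dz":0,"roll":0},{"jaw":1,"dx":0,"dy":0.01,"dz":0,"roll":0}]'
python3 - <<'E'
from h import *
im=optics.capture("wrist"); cv2.imwrite("pics/w1.png",im[:,:,::-1]); print(np.round(optics.camera_model("wrist")["extrinsics"],3))
E
```

```text
time_s: 0.93
ee_pos: [0.3537, -0.2875, 0.2309]
tcp_rot: [-3.141, -0.0, -0.13]
force: [0.3, -0.3, 0.9]
finger_gap: -0.0004
gripper_force: 0.0
time_s: 1.35
ee_pos: [0.4464, -0.1167, 0.2309]
tcp_rot: [-3.141, 0.0, -0.128]
force: [1.1, 0.6, 0.8]
finger_gap: -0.0001
gripper_force: 0.0
time_s: 1.52
ee_pos: [0.4455, -0.1128, 0.2308]
tcp_rot: [-3.142, 0.001, -0.126]
force: [-0.2, -0.1, -1.2]
finger_gap: -0.0002
gripper_force: 0.0
[[-0.128 -0.957 -0.261  0.51 ]
 [-0.992  0.123  0.033 -0.124]
 [ 0.     0.263 -0.965  0.374]
 [ 0.     0.     0.     1.   ]]
```

View pics/w1.png

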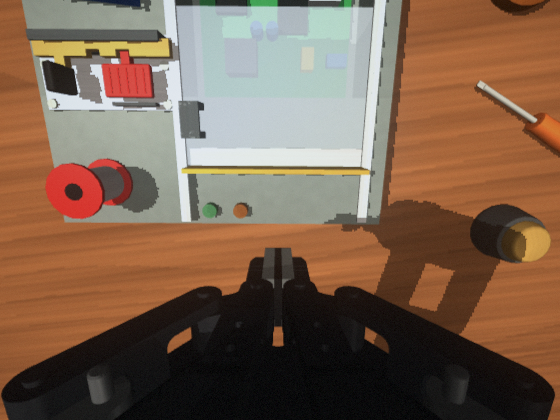

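The wrist view shows the flange top from (182,170) to (370,172), the near top edge of the box at row 222, the lamps at (210,210) and (240,210), the paddle around (128,81) and the tab at (60,78). The fingertips are at (278,250). Now to measure from here.

```bash
cat >> h.py <<'E'
def tobox(p,t=(.5617,-.0705),y=np.radians(-7.4)):
    c,s=np.cos(y),np.sin(y); d=np.array(p[:2])-t; return np.round([(c*d[0]+s*d[1])*1e3,(-s*d[0]+c*d[1])*1e3],1)
E
python3 - <<'E'
from h import *
m=optics.camera_model("wrist"); im=cv2.imread("pics/w1.png"); h=cv2.cvtColor(im,cv2.COLOR_BGR2HSV)
def blob(mask,x0,x1,y0,y1):
    k=np.zeros_like(mask); k[y0:y1,x0:x1]=mask[y0:y1,x0:x1]
    n,l,s,c=cv2.connectedComponentsWithStats(k); i=1+s[1:,4].argmax(); return s[i],c[i]
red=cv2.inRange(h,(0,150,80),(6,255,255))|cv2.inRange(h,(174,150,80),(180,255,255)); yel=cv2.inRange(h,(20,150,120),(32,255,255))
s,c=blob(red,95,160,62,105); print("paddle",s,c,tobox(plane("wrist",(s[0],c[1]),.11,m)),tobox(plane("wrist",(s[0]+s[2],c[1]),.11,m)),tobox(plane("wrist",(c[0],s[1]+s[3]),.11,m)))
s,c=blob(yel,175,380,150,190); print("flange",s,c); 
for x,y in((s[0],s[1]),(s[0]+s[2],s[1])): print(tobox(plane("wrist",(x,y+3),.128,m)))
for p in((67,222),(380,222)): print("corner",p,tobox(plane("wrist",p,.09,m)))
for p in((210,210),(240,210)): print("lamp",tobox(plane("wrist",p,.097,m)))
for p in((44,62),(74,66),(46,88),(76,95)): print("tab",tobox(plane("wrist",p,.128,m)))
print("spool",tobox(plane("wrist",(75,190),.142,m)),"tcp",tobox(r.observe()["ee_pos"]))
print(np.degrees(np.arctan2(m["extrinsics"][1][0],m["extrinsics"][0][0])))
E
```

```text
paddle [ 102   62   51   35 1575] [127.35238095  79.64634921] [ 0.5 87.6] [ 0.5 44.9] [-13.1  68.2]
flange [183 169 186   6 804] [277.24751244 170.93532338]
[-74.3  20.5]
[ -74.1 -136.5]
corner (67, 222) [-129.9  155.4]
corner (380, 222) [-129.6 -163.9]
lamp [-115.3    7.1]
lamp [-115.3  -22.4]
tab [  9.9 120.1]
tab [ 7.1 97.6]
tab [ -8.7 122.4]
tab [-13.7  99.8]
spool [-87.1 104.6] tcp [-109.7  -58.3]
-97.33869600369555
```

Heights, sizes and box x agree. In y the wrist view reads about 3 mm lower, which I'll settle closer to the bolt. Next: descend before the flange and push along box +x.

```bash
python3 -m crank '[{"jaw":1,"dx":0,"dy":0,"dz":-0.08,"roll":0},{"jaw":1,"dx":0,"dy":0,"dz":-0.16,"roll":0},{"jaw":1,"dx":0,"dy":0,"dz":-0.238,"roll":0},{"jaw":1,"dx":0,"dy":0,"dz":-0.238,"roll":0}]'
python3 -m crank '[{"jaw":1,"dx":0.03,"dy":-0.004,"dz":0,"roll":0},{"jaw":1,"dx":0.06,"dy":-0.008,"dz":0,"roll":0},{"jaw":1,"dx":0.09,"dy":-0.0118,"dz":0,"roll":0},{"jaw":1,"dx":0.12,"dy":-0.0156,"dz":0,"roll":0},{"jaw":1,"dx":0.13,"dy":-0.0169,"dz":0,"roll":0}]'
```

```text
time_s: 1.9
ee_pos: [0.4394, -0.1136, 0.1036]
tcp_rot: [-3.138, 0.015, -0.132]
force: [-1.6, 1.5, -1.6]
finger_gap: 0.0002
gripper_force: 0.0
time_s: 2.32
ee_pos: [0.512, -0.1249, 0.114]
tcp_rot: [3.141, -0.001, -0.132]
force: [-1.8, -1.5, 0.4]
finger_gap: -0.0003
gripper_force: 0.8
```

```bash
python3 -m crank '[{"jaw":1,"dx":0.006,"dy":-0.0008,"dz":0,"roll":0},{"jaw":1,"dx":0.012,"dy":-0.0016,"dz":0,"roll":0},{"jaw":1,"dx":0.018,"dy":-0.0023,"dz":0,"roll":0}]'
python3 -m crank '[{"jaw":1,"dx":0.005,"dy":-0.0006,"dz":0,"roll":0},{"jaw":1,"dx":0.01,"dy":-0.0013,"dz":0,"roll":0}]'
python3 -c "
from h import *
print(tobox(r.observe()['ee_pos']))"
```

```text
time_s: 2.57
ee_pos: [0.5197, -0.1249, 0.1133]
tcp_rot: [3.141, -0.001, -0.131]
force: [-1.7, -0.9, 1.2]
finger_gap: -0.0003
gripper_force: 0.9
time_s: 2.73
ee_pos: [0.5244, -0.1249, 0.1127]
tcp_rot: [3.141, 0.001, -0.13]
force: [-11.7, 0.7, 6.5]
finger_gap: 0.0
gripper_force: 6.3
[-30.  -58.8]
```

Force rises to 12 N with the TCP at x = -30, just where the stop should be. I'll hold briefly, then back off, rise and move over the bolt.

```bash
python3 -m crank '[{"jaw":1,"dx":0.003,"dy":-0.0004,"dz":0,"roll":0},{"jaw":1,"dx":0.003,"dy":-0.0004,"dz":0,"roll":0},{"jaw":1,"dx":0.003,"dy":-0.0004,"dz":0,"roll":0},{"jaw":1,"dx":0.003,"dy":-0.0004,"dz":0,"roll":0}]'
python3 -m crank '[{"jaw":1,"dx":-0.05,"dy":0.006,"dz":0,"roll":0},{"jaw":1,"dx":-0.06,"dy":0.006,"dz":0.08,"roll":0},{"jaw":1,"dx":-0.06,"dy":0.006,"dz":0.16,"roll":0},{"jaw":1,"dx":-0.06,"dy":0.006,"dz":0.22,"roll":0},{"jaw":1,"dx":-0.06,"dy":0.006,"dz":0.22,"roll":0}]'
python3 - <<'E'
from h import *
import time
m=optics.camera_model("wrist"); im=optics.capture("wrist")[:,:,::-1].copy(); cv2.imwrite("pics/w2.png",im)
e=r.observe()["ee_pos"]; print(tobox(e))
E=np.array(m["extrinsics"]); p=np.array(m["camera_matrix"])@(E[:3,:3].T@(e-E[:3,3])); print("tcp px",p[:2]/p[2])
h=cv2.cvtColor(im,cv2.COLOR_BGR2HSV); 
yel=cv2.inRange(h,(20,150,120),(32,255,255)); n,l,s,c=cv2.connectedComponentsWithStats(yel)
for i in range(1,n):
    if s[i,4]>150: print(s[i],[tobox(plane("wrist",(x,s[i,1]+3),.128,m)) for x in(s[i,0],s[i,0]+s[i,2])])
E
```

```text
time_s: 3.07
ee_pos: [0.5243, -0.1249, 0.1127]
tcp_rot: [3.141, 0.005, -0.13]
force: [-10.4, -0.3, 7.6]
finger_gap: -0.0003
gripper_force: 4.9
time_s: 3.48
ee_pos: [0.4998, -0.1231, 0.231]
tcp_rot: [3.139, -0.014, -0.13]
force: [0.5, -0.3, 1.3]
finger_gap: 0.0002
gripper_force: 0.0
[-55.8 -59.9]
tcp px [275.03986967 261.82209503]
[179 170 186   5 857] [array([-18.4,  21.9]), array([ -18.5, -135.6])]
```

View pics/w2.png

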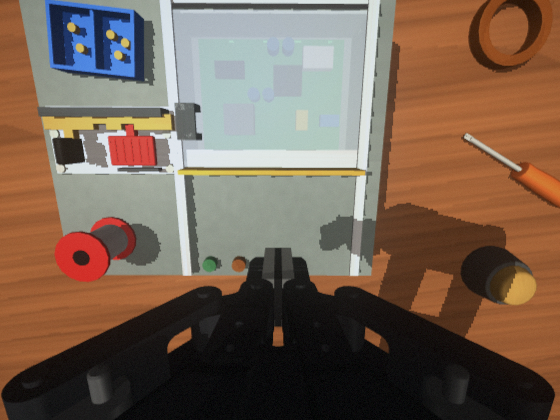

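The cover is shut: flange face at x ≈ -18.4, and the keeper at (187,120) lines up with the bolt bar. The TCP projects 3 px left of the visible fingertips at (278,250), which explains the y offset, so I'll use box y = -0.0715. Now to move over the bolt with the jaws at about 40 mm.

```bash
sed -i 's/-.0705)/-.0715)/' h.py
python3 -m crank '[{"jaw":0.05,"dx":0.035,"dy":0.07,"dz":0,"roll":0},{"jaw":0.05,"dx":0.07,"dy":0.14,"dz":0,"roll":0},{"jaw":0.05,"dx":0.105,"dy":0.21,"dz":0,"roll":0},{"jaw":0.05,"dx":0.14,"dy":0.28,"dz":0,"roll":0},{"jaw":0.05,"dx":0.16,"dy":0.322,"dz":0,"roll":0}]'
python3 -m crank '[{"jaw":0.05,"dx":0,"dy":0,"dz":-0.06,"roll":0},{"jaw":0.05,"dx":0,"dy":0,"dz":-0.1,"roll":0},{"jaw":0.05,"dx":0,"dy":0,"dz":-0.1,"roll":0},{"jaw":0.05,"dx":0,"dy":0,"dz":-0.1,"roll":0}]'
python3 - <<'E'
from h import *
m=optics.camera_model("wrist"); im=optics.capture("wrist")[:,:,::-1].copy(); cv2.imwrite("pics/w3.png",im)
s=r.observe(); e=s["ee_pos"]; print(tobox(e),e[2],s["finger_gap"])
E=np.array(m["extrinsics"]); p=np.array(m["camera_matrix"])@(E[:3,:3].T@(e-E[:3,3])); print("tcp px",p[:2]/p[2])
E
```

```text
time_s: 3.95
ee_pos: [0.5766, 0.0424, 0.2208]
tcp_rot: [-3.14, 0.001, -0.128]
force: [-0.4, 0.1, 0.1]
finger_gap: 0.0406
gripper_force: 0.0
time_s: 4.28
ee_pos: [0.5746, 0.0394, 0.1697]
tcp_rot: [3.142, 0.005, -0.129]
force: [-0.7, -0.5, 0.5]
finger_gap: 0.0404
gripper_force: 0.0
[ -0.3 111.5] 0.17183484505142266 0.04028860359750537
tcp px [275.82331854 261.83399955]
```

View pics/w3.png

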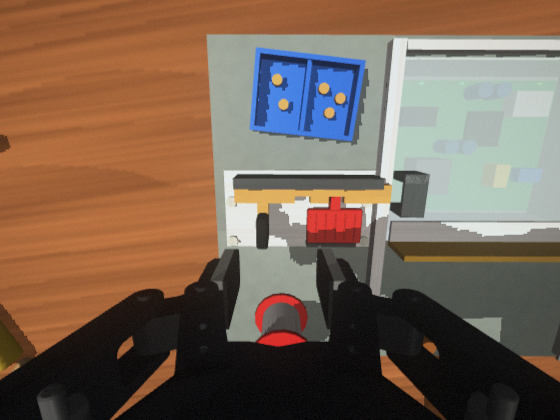

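The picture shows the tab at columns 257–269, row 215–248, the paddle at columns 306–361 and the fingertips at columns 240 and 316. I'll check the y positions with the tip-based column correction.

```bash
python3 - <<'E'
from h import *
m=optics.camera_model("wrist"); 
for n,p,z in(("tab back",(257,218),.128),("tab front",(269,218),.128),("pad +y",(306,241),.11),("pad -y",(361,241),.11),("pad near",(335,243),.11),("chan",(300,186),.1155),("tip L",(240,252),.175),("tip R",(316,252),.175)):
    print(n,tobox(plane("wrist",(p[0]-2.3,p[1]),z,m)))
E
```

```text
tab back [ 11.8 125.7]
tab front [ 11.8 117.7]
pad +y [-11.3  90.8]
pad -y [-11.4  49.6]
pad near [-13.  69.]
chan [31.3 96.4]
tip L [  7. 131.]
tip R [ 7.  91.7]
```

Everything matches the given layout to within 1 mm. Descending gently, with 1.5 mm shifted towards the tab.

```bash
python3 -m crank '[{"jaw":0.05,"dx":0,"dy":-0.003,"dz":-0.03,"roll":0},{"jaw":0.05,"dx":0,"dy":-0.003,"dz":-0.06,"roll":0},{"jaw":0.05,"dx":0,"dy":-0.003,"dz":-0.08,"roll":0},{"jaw":0.05,"dx":0,"dy":-0.003,"dz":-0.094,"roll":0},{"jaw":0.05,"dx":0,"dy":-0.003,"dz":-0.1,"roll":0}]'
python3 -m crank '[{"jaw":0.05,"dx":0,"dy":0,"dz":-0.005,"roll":0},{"jaw":0.05,"dx":0,"dy":0,"dz":-0.01,"roll":0},{"jaw":0.05,"dx":0,"dy":0,"dz":-0.014,"roll":0}]'
python3 -m crank '[{"jaw":0.05,"dx":0,"dy":0,"dz":-0.004,"roll":0},{"jaw":0.05,"dx":0,"dy":0,"dz":-0.008,"roll":0},{"jaw":0.05,"dx":0,"dy":0,"dz":-0.008,"roll":0}]'
```

```text
time_s: 4.75
ee_pos: [0.576, 0.0373, 0.122]
tcp_rot: [-3.141, 0.0, -0.13]
force: [-0.9, -1.0, 1.0]
finger_gap: 0.0403
gripper_force: 0.0
time_s: 5.0
ee_pos: [0.5766, 0.0375, 0.1159]
tcp_rot: [-3.141, -0.001, -0.13]
force: [0.5, 0.4, -0.2]
finger_gap: 0.0401
gripper_force: 0.0
time_s: 5.25
ee_pos: [0.5759, 0.0375, 0.111]
tcp_rot: [3.142, 0.0, -0.13]
force: [-0.5, -0.2, -0.9]
finger_gap: 0.0406
gripper_force: 0.0
```

```bash
python3 -m crank '[{"jaw":0.05,"dx":0,"dy":0,"dz":-0.004,"roll":0},{"jaw":0.05,"dx":0,"dy":0,"dz":-0.008,"roll":0},{"jaw":0.05,"dx":0,"dy":0,"dz":-0.008,"roll":0}]'
python3 -m crank '[{"jaw":0.05,"dx":0,"dy":0,"dz":-0.003,"roll":0},{"jaw":0.05,"dx":0,"dy":0,"dz":-0.006,"roll":0},{"jaw":0.05,"dx":0,"dy":0,"dz":-0.006,"roll":0}]'
```

```text
time_s: 5.5
ee_pos: [0.5764, 0.0375, 0.1075]
tcp_rot: [-3.141, -0.001, -0.13]
force: [-1.3, -0.0, 2.3]
finger_gap: 0.0405
gripper_force: 1.5
time_s: 5.75
ee_pos: [0.5764, 0.0375, 0.1047]
tcp_rot: [-3.141, -0.001, -0.13]
force: [-0.7, 0.5, 4.0]
finger_gap: 0.0405
gripper_force: 2.3
```

Contact with the paddle at TCP z ≈ 0.108, and the force is rising as the spring should. Continue down to the stop.

```bash
python3 -m crank '[{"jaw":0.05,"dx":0,"dy":0,"dz":-0.003,"roll":0},{"jaw":0.05,"dx":0,"dy":0,"dz":-0.006,"roll":0},{"jaw":0.05,"dx":0,"dy":0,"dz":-0.006,"roll":0}]'
python3 -m crank '[{"jaw":0.05,"dx":0,"dy":0,"dz":-0.003,"roll":0},{"jaw":0.05,"dx":0,"dy":0,"dz":-0.005,"roll":0},{"jaw":0.05,"dx":0,"dy":0,"dz":-0.005,"roll":0}]'
```

```text
time_s: 6.0
ee_pos: [0.5765, 0.0375, 0.1019]
tcp_rot: [-3.141, -0.001, -0.13]
force: [-1.0, 0.5, 6.4]
finger_gap: 0.0407
gripper_force: 3.1
time_s: 6.25
ee_pos: [0.5767, 0.0376, 0.1012]
tcp_rot: [-3.142, -0.001, -0.13]
force: [-5.3, 1.5, 13.0]
finger_gap: 0.0404
gripper_force: 6.3
```

At the stop, 13 N. Slide towards box -y, catch held down.

```bash
python3 -m crank '[{"jaw":0.05,"dx":-0.0008,"dy":-0.006,"dz":0,"roll":0},{"jaw":0.05,"dx":-0.0016,"dy":-0.012,"dz":0,"roll":0},{"jaw":0.05,"dx":-0.0023,"dy":-0.018,"dz":0,"roll":0},{"jaw":0.05,"dx":-0.0031,"dy":-0.024,"dz":0,"roll":0}]'
python3 -c "
from h import *
print(tobox(r.observe()['ee_pos']))"
```

```text
time_s: 6.58
ee_pos: [0.5765, 0.0282, 0.1015]
tcp_rot: [-3.135, -0.004, -0.13]
force: [0.5, 11.0, 10.2]
finger_gap: 0.0404
gripper_force: 6.0
[  1.9 100.8]
```

```bash
python3 -m crank '[{"jaw":0.05,"dx":-0.0015,"dy":-0.006,"dz":0,"roll":0},{"jaw":0.05,"dx":-0.003,"dy":-0.012,"dz":0,"roll":0},{"jaw":0.05,"dx":-0.004,"dy":-0.018,"dz":0,"roll":0},{"jaw":0.05,"dx":-0.005,"dy":-0.024,"dz":0,"roll":0}]'
python3 -c "
from h import *
print(tobox(r.observe()['ee_pos']))"
```

```text
time_s: 6.92
ee_pos: [0.5747, 0.0153, 0.1015]
tcp_rot: [-3.137, -0.006, -0.13]
force: [2.4, 6.3, 8.4]
finger_gap: 0.0404
gripper_force: 4.8
[ 1.7 87.7]
```

```bash
python3 -m crank '[{"jaw":0.05,"dx":-0.0012,"dy":-0.005,"dz":-0.001,"roll":0},{"jaw":0.05,"dx":-0.002,"dy":-0.01,"dz":-0.001,"roll":0},{"jaw":0.05,"dx":-0.0025,"dy":-0.013,"dz":-0.001,"roll":0},{"jaw":0.05,"dx":-0.0025,"dy":-0.013,"dz":-0.001,"roll":0}]'
python3 -c "
from h import *
print(tobox(r.observe()['ee_pos']))"
```

```text
time_s: 7.25
ee_pos: [0.5739, 0.0098, 0.1015]
tcp_rot: [-3.134, -0.007, -0.13]
force: [3.0, 11.2, 10.1]
finger_gap: 0.0405
gripper_force: 7.8
[ 1.7 82.2]
```

```bash
python3 -m crank '[{"jaw":0.05,"dx":-0.001,"dy":-0.004,"dz":0,"roll":0},{"jaw":0.05,"dx":-0.0015,"dy":-0.008,"dz":0,"roll":0},{"jaw":0.05,"dx":-0.0015,"dy":-0.008,"dz":0,"roll":0},{"jaw":0.05,"dx":-0.0015,"dy":-0.008,"dz":0,"roll":0}]'
python3 -c "
from h import *
print(tobox(r.observe()['ee_pos']))"
```

```text
time_s: 7.58
ee_pos: [0.5739, 0.0097, 0.1015]
tcp_rot: [-3.127, -0.009, -0.13]
force: [5.7, 24.5, 9.0]
finger_gap: 0.0406
gripper_force: 15.9
[ 1.7 82.1]
```

Hard stop: the position holds at y = 82.1 while the side force climbs to 24 N, so the bolt is home. I'll relax the side push, then lift straight up to let the catch spring.

```bash
python3 -m crank '[{"jaw":0.05,"dx":0.001,"dy":0.007,"dz":0,"roll":0},{"jaw":0.05,"dx":0.001,"dy":0.007,"dz":0.008,"roll":0},{"jaw":0.05,"dx":0.001,"dy":0.007,"dz":0.02,"roll":0},{"jaw":0.05,"dx":0.001,"dy":0.007,"dz":0.032,"roll":0},{"jaw":0.05,"dx":0.001,"dy":0.012,"dz":0.032,"roll":0}]'
python3 -m crank '[{"jaw":0.05,"dx":0.001,"dy":0.008,"dz":0.02,"roll":0},{"jaw":0.05,"dx":0.001,"dy":0.008,"dz":0.08,"roll":0},{"jaw":0.05,"dx":-0.06,"dy":0.008,"dz":0.16,"roll":0},{"jaw":0.05,"dx":-0.12,"dy":0.008,"dz":0.22,"roll":0},{"jaw":0.05,"dx":-0.12,"dy":0.008,"dz":0.22,"roll":0}]'
python3 -m crank '[{"jaw":0.05,"dx":0,"dy":0,"dz":0,"roll":0},{"jaw":0.05,"dx":0,"dy":0,"dz":0,"roll":0}]'
python3 - <<'E'
from h import *
m=optics.camera_model("wrist"); im=optics.capture("wrist")[:,:,::-1].copy(); cv2.imwrite("pics/w4.png",cv2.resize(im,None,fx=1.4,fy=1.4))
E
```

```text
time_s: 8.0
ee_pos: [0.5705, 0.0104, 0.1139]
tcp_rot: [-3.139, 0.0, -0.129]
force: [0.3, -1.8, 0.4]
finger_gap: 0.0409
gripper_force: 0.0
time_s: 8.42
ee_pos: [0.5108, 0.0127, 0.2308]
tcp_rot: [3.141, -0.008, -0.13]
force: [1.0, 0.5, 0.3]
finger_gap: 0.0408
gripper_force: 0.0
time_s: 8.58
ee_pos: [0.5107, 0.0128, 0.2245]
tcp_rot: [3.141, -0.001, -0.13]
force: [-0.2, -0.6, -0.9]
finger_gap: 0.0404
gripper_force: 0.0
```

View pics/w4.png

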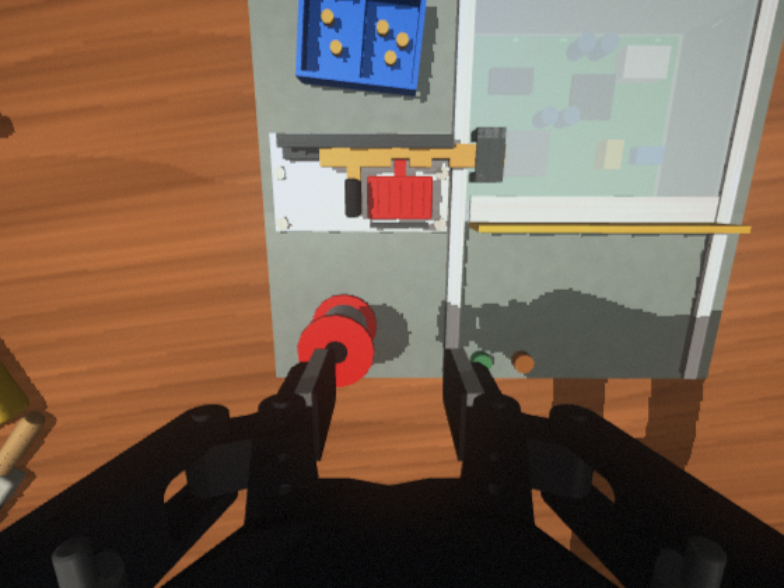

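The picture shows the tab (344–361) close against the paddle (368–433), the bar's end in the keeper at (490,155), and spool and tray in place. A last check of tab position and catch height with numbers.

```bash
python3 - <<'E'
from h import *
m=optics.camera_model("wrist"); k=1.4
for n,p,z in(("tab back",(344,182),.128),("tab front",(361,182),.128)): print(n,tobox(plane("wrist",(p[0]/k-2.3,p[1]/k),z,m)))
im=optics.capture("wrist")[:,:,::-1]
def red(im):
    h=cv2.cvtColor(im,cv2.COLOR_BGR2HSV); return cv2.inRange(h,(0,150,80),(6,255,255))|cv2.inRange(h,(174,150,80),(180,255,255))
R=red(im); a=R.copy(); a[:]=0; a[100:162,250:330]=R[100:162,250:330]; n,l,s,c=cv2.connectedComponentsWithStats(a); q=s[1+s[1:,4].argmax()]; print(q)
for z in(.11,.103): print("wrist",z,[tobox(plane("wrist",(q[0]+d*q[2]-2.3,q[1]+q[3]),z,m)) for d in(0,1)])
def sc(im):
    R=red(im); a=R.copy(); a[:]=0; a[205:230,300:325]=R[205:230,300:325]; n,l,s,c=cv2.connectedComponentsWithStats(a); i=1+s[1:,4].argmax(); return c[i],s[i,4]
im1=optics.capture("scene")[:,:,::-1].copy()
print("scene before/after",sc(cv2.imread("pics/scene0.png")),sc(im1))
E_=optics.camera_model("scene"); X=np.array(E_["extrinsics"]); K=np.array(E_["camera_matrix"])
for z in(.11,.103):
    p=K@(X[:3,:3].T@(np.array([.5707,-.0021,z])-X[:3,3])); print(z,p[:2]/p[2])
E
```

```text
tab back [  7.6 102.9]
tab front [ 7.6 93.3]
[ 262  113   47   43 1494]
wrist 0.11 [array([-13.8,  91.5]), array([-13.8,  50.8])]
wrist 0.103 [array([-14.3,  91.9]), array([-14.3,  50.1])]
scene before/after (array([312.67605634, 216.42957746]), np.int32(142)) (array([312.66206897, 216.46206897]), np.int32(145))
0.11 [311.75342313 216.13448127]
0.103 [311.65144289 217.77773563]
```

The tab back reads y ≈ 102.9 (home is 102). The paddle sits on the same scene pixel row as at the start (216.46 against 216.43; if it were down it would be 1.6 px lower), so the catch is up. Handing in.

```bash
python3 -c "
from bench import order
print(order.job_done())"
```

```text
the job is handed in; nothing more can be done
None
```

The job is handed in: my last measurements put the cover shut, the bolt home in its keeper and the catch sprung up, with no loose thing touched; the hand-in returned no verdict.

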